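Press three parts home in their sockets

ROBOT

A 6-joint arm with a two-finger parallel gripper is mounted at the origin on a cart in front of the work surface, level with it; the furniture and walls round the work are solid. World frame = base frame: x ahead of the robot, y to its left, z up, the work surface at z = 0. Lengths are in m, angles in degrees, forces in N, time in s.
With the tool pointing down it reaches from about 0.4 to 0.825 m from the base axis. Payload 7 kg.
Tool frame: the origin (TCP) lies on the centre line of the jaws, within the pads' length; the fingertips stand 22 mm ahead of it and the grasp point (between the pads) lies 3 mm ahead of it; z points along the fingers, y is the line along which they close (so a half turn about z gives the same grasp; the last joint's range is limited). The gripper opens to 88 mm and grips with 3 to 60 N. Pads are 19 mm wide; open, the fingers measure 130 mm over their backs; the gripper's body (78 mm by 193 mm) begins 47 mm behind the grasp point.
Start: joints at [-56.488, 20.546, 0.682, 0, -70.136, -16.507], TCP at [0.197, -0.645, 0.249] pointing down, gripper open.
Joint ranges: [-176.03, 176.03], [-82.01, 121.73], [-58.28, 71.71], [-173.87, 95.51], [-174.79, -0.11], [-173.66, 173.66]. Speed limits (degrees/s): [136.94, 136.94, 172.46, 180, 180, 180].

INTERFACE

Orientations are given as [roll, pitch, yaw] about the fixed x, y, z axes, in that order (R = Rz(yaw) Ry(pitch) Rx(roll)).
In Python, from plant import get_state, cams, r gives the robot as it stands.
- The arm moves only by the tool apply_moves, never from a script. Its argument "targets" is a list of rows, each an object with "dp": the shift along the world's x, y, z in m, a list of three; "yaw": the turn about the world's z in degrees. In form: [{"dp": [x, y, z], "yaw": yaw}, ...]. A call has 1 to 20 rows; each row is the pose to reach, as a shift and turn from the pose commanded when the call began; what a row does not reach only later rows make up. A row lasts 1/12 s, in which the tool goes at most 41.7 mm and 7.16 degrees, less where a joint would pass 70% of its speed; a pose out of reach is approached as far as the arm can. A call with a gripper value outside its range is refused whole. "grip" is the gripper command: -1 is fully open, 1 is shut, values between are in proportion, set as the call begins (left out, the last holds). The fingers move at their own pace and stop on an object; "squeeze" is the grip in N (left out, the last holds). Time passes only in rows, so rows that repeat a pose let the fingers close. It gives the time, the measured TCP pose, the force, the opening and the grip force at its end, in the units of the state.
- get_state(): the state, without advancing time (a new reading comes with each control period).
- cams.capture(name): name is "scene" or "top"; returns a dict with "image" (384x512x3 uint8, red, green, blue), "range_z" (384x512 float32, m along the optical axis (not along the pixel's ray), 0 where there is no reading), "fx", "fy", "cx", "cy" (pixels), "R" (3x3) and "t" (3): a world point X has camera coordinates R X + t. Camera axes: x right, y down, z forward; pixel columns grow to the right and rows downward; lengths in m; the calibration is good to about 2 mm. A picture is of the moment at which its call begins.
- r.close_job(): hands the job in; it is judged then, once.
The state is a dict: "time_s": time; "joints": joint angles; "qd": joint speeds; "joint_torque": joint torques, N m; "tcp_pos": TCP position; "eef_rot": TCP orientation; "contact_force": force on the tool from outside, world axes, zero at the start; "moment": the same for the moment, N m; "gripper_width": finger opening in m; "gripper_force": force on a finger pad.
Only numpy, scipy, OpenCV 4.12 (cv2) and the standard library are available. Lean on these libraries where they do the work, as an engineer would, in place of code of your own. Each camera call takes 0.05 s, during which the arm holds its last target. There are 200 camera calls.

TASK

The terminal strip, the relay and the heat sink on the flat grey plate still stand proud in their sockets. Gently press each one straight down until it is fully home: first the long terminal strip, then the box-shaped relay, last the finned heat sink. Do not pull any of them up, and leave the two loose capacitors on the plate and the screwdriver beside it where they are.

Things in the scene. Friction and masses are not known exactly. Their poses are not given: they have to be found in the camera images.
- terminal_strip_top (a point): centre of the top face of the green screw-terminal strip, 14 x 52 x 17 mm high, long side along its socket's y. It stands upright in its socket, standing 8 mm proud of its seat; the top is about 36 mm above the bench before pressing and 28 mm when fully home; z axis up.
- terminal_strip (a joint): how far the terminal strip has been pressed straight down into its socket, in m: about 0 to 0.0015 at the start, 0.008 fully home against a hard stop (negative: pulled up out of the socket). It moves against a friction of about 3.5 N, without a spring, and stays where it is left.
- terminal_socket: the fixed black open-topped socket (22 x 60 mm outside, walls 12 mm high, with a small screw lug at each end in y) that holds the terminal strip; origin at the centre of its underside, 8 mm above the bench, z up, x and y along its sides.
- relay_cube_top (a point): centre of the top face of the black box-shaped relay, 22 x 28 x 24 mm high. It stands upright in its socket, standing 8 mm proud of its seat; the top is about 43 mm above the bench before pressing and 35 mm when fully home; z axis up.
- relay_cube (a joint): how far the relay has been pressed straight down into its socket, in m: about 0 to 0.0015 at the start, 0.008 fully home against a hard stop (negative: pulled up out of the socket). It moves against a friction of about 3.5 N, without a spring, and stays where it is left.
- relay_socket: the fixed black open-topped socket (30 x 36 mm outside, walls 12 mm high, with a small screw lug at each end in y) that holds the relay; origin at the centre of its underside, 8 mm above the bench, z up, x and y along its sides.
- heat_sink_top (a point): centre of the top face of the square grey-white finned heat sink, 40 x 40 x 18 mm high (its fins can be pressed anywhere near the middle, like a flat top). It stands upright in its socket, standing 8 mm proud of its seat; the top is about 37 mm above the bench before pressing and 29 mm when fully home; z axis up.
- heat_sink (a joint): how far the heat sink has been pressed straight down into its socket, in m: about 0 to 0.0015 at the start, 0.008 fully home against a hard stop (negative: pulled up out of the socket). It moves against a friction of about 3.5 N, without a spring, and stays where it is left.
- heatsink_frame: the fixed black open-topped frame (48 x 48 mm outside, walls 12 mm high, with a small screw lug at each end in y) that holds the heat sink; origin at the centre of its underside, 8 mm above the bench, z up, x and y along its sides.
- plate: fixed flat grey assembly plate with a screw at each corner, 130 (its x) x 260 (its y) mm, top 8 mm above the bench; origin at the centre of its underside. The three sockets stand in a row along its y, about 25 mm on the robot's side of its centre line and about 80 mm apart, in any order.
- tall_capacitor: bystander: black round capacitor, 18 mm diameter, 32 mm high, standing loose on the plate behind the sockets; origin at the centre of its underside, z up.
- short_capacitor: bystander: black round capacitor, 16 mm diameter, 26 mm high, standing loose on the plate behind the sockets; origin at the centre of its underside, z up.
- screwdriver: bystander: small yellow-handled screwdriver, 120 mm long, 19 mm thick, lying loose on the bench left of the plate; origin at the middle of its length, on its underside; y along the handle.

How it is judged:
By the outcome, as a careful person would: the job done as asked, in the order asked, and still so for the second after the job is handed in, with the robot touching nothing.
It also fails if it takes over 42 s, if anything falls off the work surface, if the arm or the gripper's body presses on something with over 40 N, if the wrist force passes 120 N, or if a joint passes its speed limit or range.

## Working session

There is one attempt and no reset: what is moved stays moved. The work goes in short steps, Python scripts to look and compute and a tool call to move; the robot and the scene stay as the last step left them, time stands still between calls to the robot, and variables do not carry over. Pictures are saved under pics/ and viewed, at most 10 in all, crops included, and the job is handed in when it is done.

Besides the shell and the picture viewer there is one more tool, called after "Emit:" as name([rows], argument=value, ...), one row to a line, values as JSON. apply_moves: Moves the arm, as the interface text tells. Its arguments: {"type":"object","properties":{"targets":{"type":"array","items":{"type":"object","properties":{"dp":{"type":"array","items":{"type":"number"}},"yaw":{"type":"number"}}}},"grip":{"type":"number"},"squeeze":{"type":"number"}},"required":["targets"]}

```bash
mkdir -p pics
python3 - <<'E'
from plant import get_state, cams, r
import cv2, numpy as np
s=get_state(); print(s['time_s'],s['tcp_pos'],s['eef_rot'],s['gripper_width'],s['contact_force'])
for n in ('scene','top'):
    c=cams.capture(n); np.savez('c_'+n,**c); cv2.imwrite(f'pics/{n}1.png',c['image'][:,:,::-1])
    print(n,c['fx'],c['cx'],c['cy'],c['R'],c['t'],(c['range_z']>0).mean())
E
```

```text
0.0 [ 0.19726584 -0.64505715  0.24764429] [ 1.79907572e+02 -5.95835283e-03 -1.63002106e+02] 0.08752141586557341 [-0.78385543  0.63058449  0.37556211]
scene 391.99657988693616 252.6479657220833 193.99590293670863 [[ 0.888086   -0.45949489  0.01294989]
 [-0.18496023 -0.38298759 -0.90504708]
 [ 0.42082416  0.80136443 -0.4251142 ]] [-0.43824944  0.17839047  0.53766838] 0.9960886637369791
top 494.28242411628975 258.99824170690107 184.7333629245078 [[-0.02599941 -0.9996345  -0.00740929]
 [-0.98481929  0.02688515 -0.17148803]
 [ 0.17162456  0.00283822 -0.98515834]] [0.13317134 0.53220776 1.04343324] 0.9961700439453125
```

View pics/scene1.png

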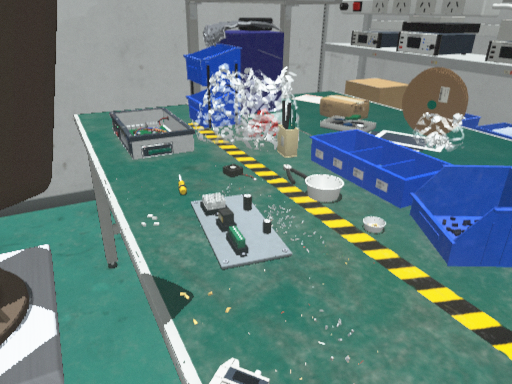

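View pics/top1.png

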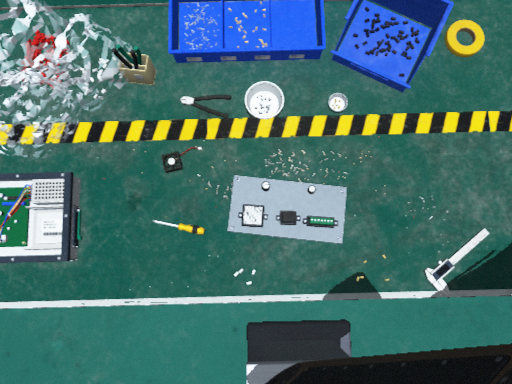

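The top view shows the plate around (288,210), with the heat sink at (253,215), relay at (289,217), green strip at (321,221), capacitors at (265,185) and (311,188), and the screwdriver at (185,228).

```bash
cat > h.py <<'E'
import numpy as np, cv2
def ray(c,uv,z):
    uv=np.atleast_2d(uv).astype(float)
    d=np.c_[(uv[:,0]-c['cx'])/c['fx'],(uv[:,1]-c['cy'])/c['fy'],np.ones(len(uv))]@c['R']
    o=-c['R'].T@c['t']; return o+d*((z-o[2])/d[:,2])[:,None]
def cloud(c):
    v,u=np.mgrid[:384,:512]; Z=c['range_z']
    P=np.stack([(u-c['cx'])/c['fx']*Z,(v-c['cy'])/c['fy']*Z,Z],-1)
    return (P-c['t'])@c['R']
E
python3 - <<'E'
from h import *
c=dict(np.load('c_top.npz')); im=c['image']; W=cloud(c)
roi=np.zeros((384,512),bool); roi[168:252,220:355]=1
hsv=cv2.cvtColor(im,cv2.COLOR_RGB2HSV); 
plate=roi&(hsv[...,1]<70)&(hsv[...,2]>100)
cn=max(cv2.findContours(plate.astype(np.uint8),0,2)[0],key=cv2.contourArea)
P=ray(c,cn[:,0],.008)[:,:2]; print('plate',cv2.minAreaRect((P*1000).astype(np.float32)))
tops={'heat':(253,215,.0365,14),'relay':(289,217,.0425,11),'strip':(321,221,.0355,18)}
for n,(u,v,z,h) in tops.items():
    w=np.zeros_like(roi); w[v-16:v+17,u-h-3:u+h+4]=1
    m=w&(W[...,2]>z-.007)&(W[...,2]<z+.01)
    q=np.argwhere(m)[:,::-1]; Q=ray(c,q,z)[:,:2]
    print(n,m.sum(),np.median(W[m][:,2]),'depth',W[m].mean(0),cv2.minAreaRect((Q*1000).astype(np.float32)))
m=roi&(hsv[...,0]>60)&(hsv[...,0]<95)&(hsv[...,1]>90)&(hsv[...,2]>40); m[:, :300]=0;m[:,340:]=0;m[:212]=0;m[230:]=0
q=np.argwhere(m)[:,::-1];print('green',m.sum(),cv2.minAreaRect((ray(c,q,.0355)[:,:2]*1000).astype(np.float32)))
cr=im[165:260,220:360][:,:,::-1]; cv2.imwrite('pics/crop1.png',cv2.resize(cr,None,fx=5.5,fy=5.5,interpolation=cv2.INTER_CUBIC))
E
```

```text
plate ((489.5091247558594, 58.16974639892578), (264.76739501953125, 138.89207458496094), 82.32600402832031)
heat 118 0.035242413380393245 depth [0.47188995 0.13732815 0.03518556] ((471.792236328125, 136.71371459960938), (39.44512939453125, 40.36885070800781), 84.40929412841797)
relay 138 0.04117435637764873 depth [0.46562503 0.0571644  0.04125885] ((465.1236572265625, 57.30321502685547), (26.448266983032227, 21.970422744750977), 88.45925903320312)
strip 157 0.034997581724207846 depth [ 0.45455636 -0.01471406  0.03489117] ((454.5840759277344, -14.096757888793945), (51.2978515625, 14.480481147766113), 83.68756866455078)
green 136 ((453.5665588378906, -15.146278381347656), (53.18083572387695, 15.7012300491333), 84.64373779296875)
```

View pics/crop1.png

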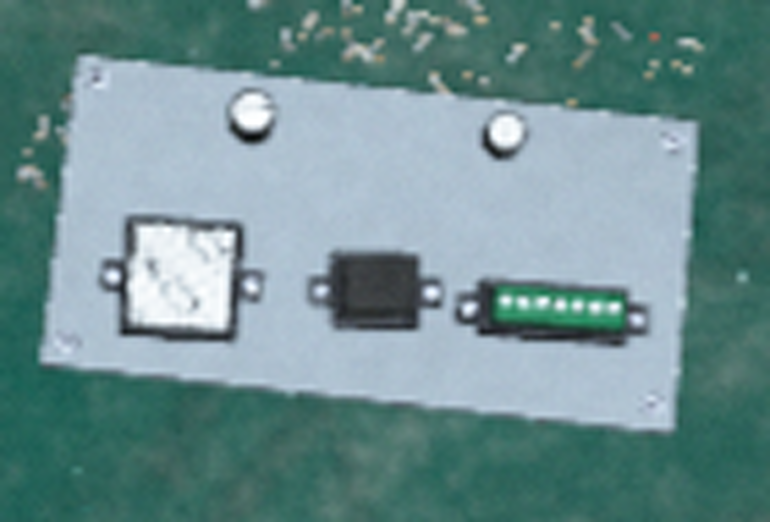

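The crop confirms the order left to right: heat sink, relay, strip. I'll use shut fingers as the pusher, aligned with the row, and move over the strip first.

Emit:
apply_moves([
  {"dp": [0.004, 0.006, 0], "yaw": 0},
  {"dp": [0.011, 0.019, 0], "yaw": -0.7},
  {"dp": [0.024, 0.041, 0], "yaw": -1.5},
  {"dp": [0.042, 0.072, 0], "yaw": -2.7},
  {"dp": [0.061, 0.107, 0], "yaw": -4},
  {"dp": [0.079, 0.142, 0], "yaw": -5.3},
  {"dp": [0.096, 0.176, 0], "yaw": -6.6},
  {"dp": [0.113, 0.211, 0], "yaw": -7.9},
  {"dp": [0.129, 0.246, 0], "yaw": -9.2},
  {"dp": [0.144, 0.28, 0], "yaw": -10.5},
  {"dp": [0.158, 0.315, 0], "yaw": -11.8},
  {"dp": [0.172, 0.35, 0], "yaw": -13.1},
  {"dp": [0.185, 0.384, 0], "yaw": -14.4},
  {"dp": [0.198, 0.419, 0], "yaw": -15.7},
  {"dp": [0.209, 0.454, 0], "yaw": -17},
  {"dp": [0.22, 0.488, 0], "yaw": -18.3},
  {"dp": [0.23, 0.523, 0], "yaw": -19.6},
  {"dp": [0.239, 0.554, 0], "yaw": -20.8},
  {"dp": [0.245, 0.58, 0], "yaw": -21.7},
  {"dp": [0.25, 0.6, 0], "yaw": -22.4},
], grip=1, squeeze=5)

```text
time_s: 1.77
tcp_pos: [0.4473, -0.0431, 0.2486]
eef_rot: [180.0, 0.0, 174.6]
contact_force: [1.0, 0.3, 0.3]
gripper_width: 0.0008
gripper_force: 0.0
```

Emit:
apply_moves([
  {"dp": [0.004, 0.016, -0.003], "yaw": -0.6},
  {"dp": [0.006, 0.025, -0.01], "yaw": -1.0},
  {"dp": [0.007, 0.0285, -0.025], "yaw": -1.2},
  {"dp": [0.007, 0.0285, -0.047], "yaw": -1.2},
  {"dp": [0.007, 0.0285, -0.072], "yaw": -1.2},
  {"dp": [0.007, 0.0285, -0.097], "yaw": -1.2},
  {"dp": [0.007, 0.0285, -0.12], "yaw": -1.2},
  {"dp": [0.007, 0.0285, -0.14], "yaw": -1.2},
  {"dp": [0.007, 0.0285, -0.156], "yaw": -1.2},
  {"dp": [0.007, 0.0285, -0.167], "yaw": -1.2},
  {"dp": [0.007, 0.0285, -0.174], "yaw": -1.2},
  {"dp": [0.007, 0.0285, -0.178], "yaw": -1.2},
  {"dp": [0.007, 0.0285, -0.179], "yaw": -1.2},
  {"dp": [0.007, 0.0285, -0.179], "yaw": -1.2},
])

```text
time_s: 2.93
tcp_pos: [0.4545, -0.0168, 0.0698]
eef_rot: [180.0, 0.0, 173.4]
contact_force: [-0.2, -0.3, 0.2]
gripper_width: 0.0003
gripper_force: 0.0
```

Run:
```python
from plant import get_state, cams, r
import cv2
s=get_state(); print(s['time_s'],s['tcp_pos'],s['eef_rot'],s['contact_force'])
a=cams.capture('scene')['image'][180:270,180:300]; b=cams.capture('top')['image'][165:255,220:340]
f=lambda x:cv2.resize(x[:,:,::-1],None,fx=3.3,fy=4,interpolation=2)
cv2.imwrite('pics/a2.png',cv2.hconcat([f(a),f(b)]))
```

```text
2.9333 [ 0.4545233  -0.01684173  0.06980216] [1.79996967e+02 1.48361894e-02 1.73417699e+02] [-0.1799658  -0.30827641  0.16577936]
```

View pics/a2.png

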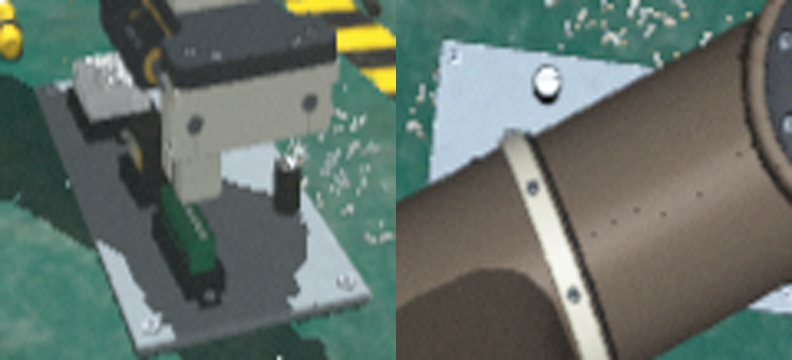

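The scene view shows the tips hovering just above the strip, apparently towards its far end; I'll check by projection.

Run:
```python
from h import *
c=dict(np.load('c_scene.npz'))
def pr(p):
    q=c['R']@np.array(p)+c['t']; u=c['fx']*q[0]/q[2]+c['cx']; v=c['fy']*q[1]/q[2]+c['cy']; return ((u-180)*3.3).round(),((v-180)*4).round()
a=np.radians(83.4); y=np.array([np.cos(a),np.sin(a),0]); x=np.array([np.sin(a),-np.cos(a),0])
for n,c0,hx,hy in (('strip',[.4542,-.0145,.0355],7,26),('tip',[.4545,-.0168,.0478],9.5,21),('tipnarrow',[.4545,-.0168,.0478],9.5,10)):
    print(n,[pr(np.array(c0)+i*hx/1000*x+j*hy/1000*y) for i,j in((-1,-1),(1,-1),(1,1),(-1,1))],pr(c0))
```

```text
strip [(np.float64(192.0), np.float64(239.0)), (np.float64(217.0), np.float64(234.0)), (np.float64(186.0), np.float64(178.0)), (np.float64(162.0), np.float64(183.0))] (np.float64(189.0), np.float64(207.0))
tip [(np.float64(187.0), np.float64(212.0)), (np.float64(221.0), np.float64(205.0)), (np.float64(195.0), np.float64(161.0)), (np.float64(162.0), np.float64(167.0))] (np.float64(191.0), np.float64(186.0))
tipnarrow [(np.float64(180.0), np.float64(200.0)), (np.float64(214.0), np.float64(193.0)), (np.float64(201.0), np.float64(172.0)), (np.float64(168.0), np.float64(179.0))] (np.float64(191.0), np.float64(186.0))
```

Tips are centred on the strip within 2 mm. Press slowly.

Emit:
apply_moves([
  {"dp": [0, 0.001, -0.003], "yaw": 0},
  {"dp": [0, 0.002, -0.007], "yaw": 0},
  {"dp": [0, 0.002, -0.009], "yaw": 0},
  {"dp": [0, 0.002, -0.0105], "yaw": 0},
  {"dp": [0, 0.002, -0.012], "yaw": 0},
  {"dp": [0, 0.002, -0.013], "yaw": 0},
  {"dp": [0, 0.002, -0.014], "yaw": 0},
  {"dp": [0, 0.002, -0.015], "yaw": 0},
  {"dp": [0, 0.002, -0.016], "yaw": 0},
  {"dp": [0, 0.002, -0.017], "yaw": 0},
  {"dp": [0, 0.002, -0.0175], "yaw": 0},
  {"dp": [0, 0.002, -0.018], "yaw": 0},
  {"dp": [0, 0.002, -0.018], "yaw": 0},
])

```text
time_s: 4.12
tcp_pos: [0.4543, -0.015, 0.0515]
eef_rot: [-180.0, -0.0, 173.4]
contact_force: [-0.7, 0.3, 1.7]
gripper_width: 0.0005
gripper_force: 0.7
```

Emit:
apply_moves([
  {"dp": [0, 0, -0.0004], "yaw": 0},
  {"dp": [0, 0, -0.0008], "yaw": 0},
  {"dp": [0, 0, -0.0012], "yaw": 0},
])

```text
time_s: 4.37
tcp_pos: [0.4543, -0.015, 0.0504]
eef_rot: [-180.0, -0.0, 173.4]
contact_force: [-1.7, 0.4, 3.8]
gripper_width: 0.0002
gripper_force: 1.7
```

Emit:
apply_moves([
  {"dp": [0, 0, -0.0004], "yaw": 0},
  {"dp": [0, 0, -0.0008], "yaw": 0},
])

```text
time_s: 4.53
tcp_pos: [0.4544, -0.015, 0.0501]
eef_rot: [-180.0, 0.0, 173.4]
contact_force: [-6.6, 1.3, 18.7]
gripper_width: 0.0008
gripper_force: 9.3
```

Hard stop felt at the expected height (18.7 N, well above the friction). Retract and go over the relay.

Emit:
apply_moves([
  {"dp": [0, 0, 0.002], "yaw": 0},
  {"dp": [0, 0, 0.008], "yaw": 0},
  {"dp": [0, 0, 0.018], "yaw": 0},
  {"dp": [0, 0.003, 0.028], "yaw": 0},
  {"dp": [0.001, 0.01, 0.034], "yaw": 0},
  {"dp": [0.003, 0.022, 0.036], "yaw": 0},
  {"dp": [0.006, 0.038, 0.036], "yaw": 0},
  {"dp": [0.008, 0.053, 0.036], "yaw": 0},
  {"dp": [0.01, 0.064, 0.036], "yaw": 0},
  {"dp": [0.011, 0.07, 0.035], "yaw": 0},
  {"dp": [0.011, 0.0725, 0.031], "yaw": 0},
  {"dp": [0.011, 0.0725, 0.025], "yaw": 0},
  {"dp": [0.011, 0.0725, 0.021], "yaw": 0},
  {"dp": [0.011, 0.0725, 0.019], "yaw": 0},
  {"dp": [0.011, 0.0725, 0.019], "yaw": 0},
])

```text
time_s: 5.78
tcp_pos: [0.4648, 0.0568, 0.0677]
eef_rot: [-179.9, -0.1, 173.4]
contact_force: [0.2, -0.4, -0.3]
gripper_width: 0.0008
gripper_force: 0.0
```

Emit:
apply_moves([
  {"dp": [0, 0, -0.001], "yaw": 0},
  {"dp": [0, 0, -0.002], "yaw": 0},
  {"dp": [0, 0, -0.003], "yaw": 0},
  {"dp": [0, 0, -0.004], "yaw": 0},
  {"dp": [0, 0, -0.005], "yaw": 0},
  {"dp": [0, 0, -0.006], "yaw": 0},
  {"dp": [0, 0, -0.007], "yaw": 0},
  {"dp": [0, 0, -0.008], "yaw": 0},
  {"dp": [0, 0, -0.009], "yaw": 0},
  {"dp": [0, 0, -0.0095], "yaw": 0},
  {"dp": [0, 0, -0.01], "yaw": 0},
])

```text
time_s: 6.7
tcp_pos: [0.4654, 0.0575, 0.0585]
eef_rot: [-180.0, 0.0, 173.4]
contact_force: [0.2, -2.2, 2.8]
gripper_width: 0.0003
gripper_force: 1.6
```

Emit:
apply_moves([
  {"dp": [0, 0, -0.0005], "yaw": 0},
  {"dp": [0, 0, -0.0009], "yaw": 0},
  {"dp": [0, 0, -0.0013], "yaw": 0},
])

```text
time_s: 6.95
tcp_pos: [0.4655, 0.0575, 0.0573]
eef_rot: [-180.0, 0.0, 173.4]
contact_force: [0.2, -2.2, 7.5]
gripper_width: 0.0001
gripper_force: 3.4
```

Emit:
apply_moves([
  {"dp": [0, 0, -0.0004], "yaw": 0},
  {"dp": [0, 0, -0.0006], "yaw": 0},
])

```text
time_s: 7.12
tcp_pos: [0.4656, 0.0575, 0.0572]
eef_rot: [-180.0, 0.0, 173.4]
contact_force: [-2.2, -1.2, 13.1]
gripper_width: 0.0006
gripper_force: 6.8
```

Emit:
apply_moves([
  {"dp": [0, 0, -0.0003], "yaw": 0},
  {"dp": [0, 0, -0.0003], "yaw": 0},
])

```text
time_s: 7.28
tcp_pos: [0.4656, 0.0575, 0.0572]
eef_rot: [-180.0, 0.0, 173.4]
contact_force: [-2.8, -1.6, 15.3]
gripper_width: 0.0004
gripper_force: 7.2
```

Emit:
apply_moves([
  {"dp": [0, 0, 0.002], "yaw": 0},
  {"dp": [0, 0, 0.008], "yaw": 0},
  {"dp": [0, 0, 0.018], "yaw": 0},
  {"dp": [0, 0.003, 0.026], "yaw": 0},
  {"dp": [0.001, 0.011, 0.03], "yaw": 0},
  {"dp": [0.002, 0.024, 0.03], "yaw": 0},
  {"dp": [0.003, 0.041, 0.03], "yaw": 0},
  {"dp": [0.005, 0.058, 0.03], "yaw": 0},
  {"dp": [0.006, 0.07, 0.03], "yaw": 0},
  {"dp": [0.0065, 0.077, 0.029], "yaw": 0},
  {"dp": [0.0065, 0.0795, 0.024], "yaw": 0},
  {"dp": [0.0065, 0.0795, 0.017], "yaw": 0},
  {"dp": [0.0065, 0.0795, 0.011], "yaw": 0},
  {"dp": [0.0065, 0.0795, 0.008], "yaw": 0},
  {"dp": [0.0065, 0.0795, 0.007], "yaw": 0},
])

```text
time_s: 8.53
tcp_pos: [0.4713, 0.1361, 0.0623]
eef_rot: [-179.9, -0.1, 173.4]
contact_force: [-0.7, 0.2, -0.1]
gripper_width: 0.0004
gripper_force: 0.0
```

Home expected at TCP z ≈ 0.051.

Emit:
apply_moves([
  {"dp": [0, 0, -0.001], "yaw": 0},
  {"dp": [0, 0, -0.002], "yaw": 0},
  {"dp": [0, 0, -0.003], "yaw": 0},
  {"dp": [0, 0, -0.004], "yaw": 0},
  {"dp": [0, 0, -0.005], "yaw": 0},
  {"dp": [0, 0, -0.006], "yaw": 0},
  {"dp": [0, 0, -0.007], "yaw": 0},
  {"dp": [0, 0, -0.008], "yaw": 0},
  {"dp": [0, 0, -0.009], "yaw": 0},
  {"dp": [0, 0, -0.0098], "yaw": 0},
  {"dp": [0, 0, -0.0105], "yaw": 0},
])

```text
time_s: 9.45
tcp_pos: [0.472, 0.1371, 0.0529]
eef_rot: [180.0, 0.0, 173.4]
contact_force: [0.6, -0.4, 3.5]
gripper_width: 0.0005
gripper_force: 1.5
```

Emit:
apply_moves([
  {"dp": [0, 0, -0.0005], "yaw": 0},
  {"dp": [0, 0, -0.001], "yaw": 0},
  {"dp": [0, 0, -0.0014], "yaw": 0},
  {"dp": [0, 0, -0.0018], "yaw": 0},
])

```text
time_s: 9.78
tcp_pos: [0.472, 0.137, 0.0512]
eef_rot: [180.0, 0.0, 173.4]
contact_force: [-1.9, -0.9, 10.6]
gripper_width: 0.0004
gripper_force: 5.4
```

Emit:
apply_moves([
  {"dp": [0, 0, -0.0004], "yaw": 0},
  {"dp": [0, 0, -0.0006], "yaw": 0},
])

```text
time_s: 9.95
tcp_pos: [0.4721, 0.1371, 0.0512]
eef_rot: [180.0, 0.0, 173.4]
contact_force: [-2.9, -1.8, 14.5]
gripper_width: 0.0009
gripper_force: 7.6
```

All three have hit a hard stop. Lift clear and move aside to check.

Emit:
apply_moves([
  {"dp": [0, 0, 0.002], "yaw": 0},
  {"dp": [0, 0, 0.01], "yaw": 0},
  {"dp": [0, 0, 0.025], "yaw": 0},
  {"dp": [0, 0, 0.05], "yaw": 0},
  {"dp": [0, 0, 0.08], "yaw": 0},
  {"dp": [0, 0, 0.11], "yaw": 0},
  {"dp": [0, -0.005, 0.135], "yaw": 0},
  {"dp": [0, -0.02, 0.155], "yaw": 0},
  {"dp": [0, -0.045, 0.17], "yaw": 0},
  {"dp": [0, -0.075, 0.18], "yaw": 0},
  {"dp": [0, -0.11, 0.18], "yaw": 0},
  {"dp": [0, -0.145, 0.18], "yaw": 0},
  {"dp": [0, -0.18, 0.18], "yaw": 0},
  {"dp": [0, -0.215, 0.18], "yaw": 0},
  {"dp": [0, -0.25, 0.18], "yaw": 0},
  {"dp": [0, -0.285, 0.18], "yaw": 0},
  {"dp": [0, -0.32, 0.18], "yaw": 0},
  {"dp": [0, -0.35, 0.18], "yaw": 0},
  {"dp": [0, -0.37, 0.18], "yaw": 0},
  {"dp": [0, -0.38, 0.18], "yaw": 0},
])

```text
time_s: 11.62
tcp_pos: [0.4713, -0.2451, 0.2304]
eef_rot: [180.0, -0.0, 173.3]
contact_force: [0.2, 0.3, 0.2]
gripper_width: 0.0004
gripper_force: 0.0
```

Emit:
apply_moves([
  {"dp": [-0.002, -0.015, 0], "yaw": 0},
  {"dp": [-0.008, -0.04, 0], "yaw": 0},
  {"dp": [-0.016, -0.07, 0], "yaw": 0},
  {"dp": [-0.024, -0.1, 0], "yaw": 0},
  {"dp": [-0.032, -0.13, 0], "yaw": 0},
  {"dp": [-0.04, -0.16, 0], "yaw": 0},
  {"dp": [-0.048, -0.19, 0], "yaw": 0},
  {"dp": [-0.054, -0.215, 0], "yaw": 0},
  {"dp": [-0.058, -0.23, 0], "yaw": 0},
  {"dp": [-0.058, -0.23, 0], "yaw": 0},
  {"dp": [-0.058, -0.23, 0], "yaw": 0},
])

```text
time_s: 12.53
tcp_pos: [0.4135, -0.473, 0.23]
eef_rot: [180.0, -0.0, 173.3]
contact_force: [-0.2, 0.5, 0.6]
gripper_width: 0.0006
gripper_force: 0.0
```

Run:
```python
from plant import get_state, cams
from h import *
s=get_state(); print(s['time_s'],s['tcp_pos'],s['contact_force'])
c=cams.capture('top'); W=cloud(c); W0=cloud(dict(np.load('c_top.npz')))
for n,(u,v) in {'heat':(253,215),'relay':(289,217),'strip':(321,221),'cap1':(265,185),'cap2':(311,188)}.items():
    g=lambda w:np.median(w[v-2:v+3,u-3:u+4,2]).round(4)
    print(n,g(W0),g(W))
s2=cams.capture('scene')['image']
f=lambda x,y,z:cv2.resize(x[:,:,::-1],(y,z),interpolation=2)
cv2.imwrite('pics/end.png',cv2.hconcat([f(s2[160:270,160:300],400,320),f(c['image'][165:260,145:360],400,320)]))
```

```text
12.5333 [ 0.41353833 -0.47296772  0.23003522] [-0.24101778  0.45010138  0.6284096 ]
heat 0.0246 0.0217
relay 0.0409 0.0342
strip 0.0346 0.028
cap1 0.039 0.0396
cap2 0.0329 0.033
```

View pics/end.png

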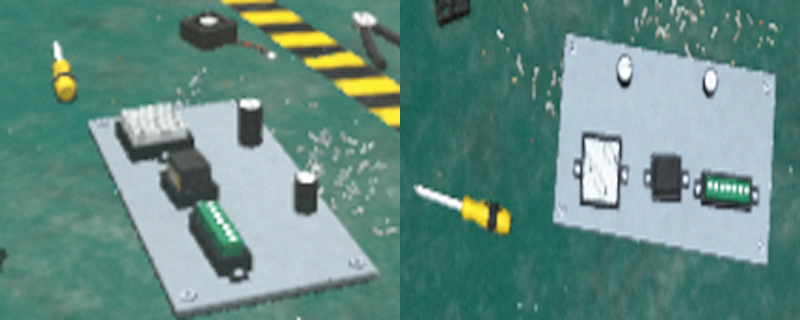

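The final view shows all three parts low in their sockets. The capacitors and screwdriver haven't moved. Tip heights at the stops were 28.1, 35.2 and 29.2 mm, against 28, 35 and 29 mm specified.

```bash
python3 -c "
from plant import r
print(r.close_job())"
```

```text
the job is handed in; nothing more can be done
None
```

I pressed the terminal strip, then the relay, then the heat sink down to their hard stops, left the capacitors and screwdriver where they were, and handed the job in at about 12.5 s; no verdict was shown.

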